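# Move the battery pack from its roofed bay to the sloping charger

## Task

Draw the tool battery pack out of the open front of its roofed storage bay, then lay it upright on the sloping charger, lengthwise on the two narrow rails and centred across them, and slide it down the slope until it has pushed the contact shoe fully home. Work gently: feel for the rails and for the end stop, do not drop or ram the pack, and leave the jar, foam block and tin where they are.

Things in the scene. Friction and masses are not known exactly. Their poses are not given: they have to be found in the camera images.
- pack: Black tool battery pack, 105 long (x) x 67 wide (y) x 54 mm high, about 0.4 kg. The grippable block is 66 mm wide, 42 mm high; a ridge on top is the rest. Origin: centre of the flat underside. Grip it across its width. It stands on the bench in the bay, some 40 mm of it sticking out in front. Either end may lead on the charger.
- bay: Grey sheet-steel bay screwed to the bench, 70 deep (x) x 80 wide (y; 114 over the flanges) x 64 mm high, no floor. Origin: centre of its footprint. Open front at its x = -35 mm. Inside 72 mm wide, 60 mm high. The roof blocks lifting: the pack comes out by sliding along the bay's -x and is clear once its origin is beyond x = -87 mm.
- charger: Charger fixed to the bench, black base 150 (x) x 96 mm (y); origin: centre of its footprint. On a clamped post stands a deck: two rails (8 mm wide, 44 mm over both, 136 mm long) sloping down to the charger's -x at 25 degrees. The deck's height differs each time and is in no reading: find it by touch or sight. The pack is home on the rails with its origin at x = 0, y = 0.
- charger_slope (a point): Where the rail plane crosses the charger's vertical axis at the deck's LOWEST setting, 85 mm above the charger's origin. Fixed to the base: the true rails lie 0 to 30 mm straight above that. Its x points up the slope, y across, z square to the rails.
- shoe (a joint): Travel (m) down the slope of the grey contact shoe (26 mm wide, 25 mm above the rails) at the rails' low end, before a fixed black stop 20 mm high. 0: its face is 36 mm down-slope of the home pack's origin; 0.016: fully home, face 52 mm down-slope, hard stop. Starts at 0 to 0.005. No spring: drags with about 5 N and stays where pushed.
- jar: White plastic jar with a green cap, 56 mm across, 102 mm high, standing between and behind the work; origin centre of underside. Leave alone.
- foam: Purple foam block, 55 x 70 x 32 mm, at the right; origin centre of underside. Leave alone.
- tin: Round tin with a tan lid, 91 mm across, 53 mm high, at the left; origin centre of underside. Leave alone.
Mind the look-alikes: they are no part of the job. What is shaped like the pack but red is not meant. Leave any turquoise look-alike of the bay alone.

How it is judged:
By the outcome, as a careful person would: the job done as asked, in the order asked, and still so for the second after the job is handed in, with the robot touching nothing.
It also fails if it takes over 54 s, if anything falls off the work surface, if the arm or the gripper's body presses on something with over 40 N, if the wrist force passes 120 N, or if a joint passes its speed limit or range.

## Robot

A 6-joint arm with a two-finger parallel gripper is mounted at the origin on a cart in front of the work surface, level with it; the furniture and walls round the work are solid. World frame = base frame: x ahead of the robot, y to its left, z up, the work surface at z = 0. Lengths are in m, angles in rad, forces in N, time in s.
With the tool pointing down it reaches from about 0.3 to 0.775 m from the base axis. Payload 14.6 kg.
Tool frame: the origin (TCP) lies at the very end of the fingers, on their centre line; the grasp point (between the pads) lies 19 mm behind it; z points along the fingers, y is the line along which they close (so a half turn about z gives the same grasp; the last joint's range is limited). The gripper opens to 94 mm and grips with 3 to 60 N. Pads are 16 mm wide; open, the fingers measure 119 mm over their backs; the gripper's body (75 mm by 177 mm) begins 78 mm behind the grasp point.
Start: joints at [1.196, 0.3, 1.521, -0, 1.321, -0.067], TCP at [0.167, 0.524, 0.205] pointing down, gripper open.
Joint ranges: [-3.03, 3.03], [-0.79, 2.21], [0.23, 2.52], [-1.04, 4.18], [0, 3.07], [-2.55, 2.55]. Speed limits (rad/s): [2.22, 2.22, 2.57, 3.14, 3.14, 3.14].

## Interface

Orientations are given as a unit quaternion [x, y, z, w].
In Python, from plant import arm, optics gives the robot as it stands. Calls block until the motion is done:
- arm.movep(position, orientation): joint-space move of the TCP to a pose.
- arm.movel(position, ori=None, feed=0.15, threshold=None): straight line of the TCP; ori=None keeps the orientation; feed is the mean speed in m/s. With threshold (N) it stops when the force on the tool has changed by that much, and returns True; else False.
- arm.goto_joints(angles): joint-space move.
- arm.gripper_to(opening, strength=None): finger opening in m; strength is the grip in N (None keeps the last); returns when the fingers have stopped.
- arm.wait(seconds).
- arm.ik(position, orientation): joint angles nearest the present ones, or None.
- optics.grab_frame(name): name is "side" or "top" or "wrist"; returns a dict with "image" (480x640x3 uint8, red, green, blue), "range_z" (480x640 float32, m along the optical axis (not along the pixel's ray), 0 where there is no reading), "camera_matrix" (3x3 intrinsics, pixels), "origin" and "rotation" of the camera in the world; the wrist camera has in their place "mount" (4x4, takes a point from camera to tool coordinates, whose origin is the TCP and whose axes are the flange's). Camera axes: x right, y down, z forward; pixel columns grow to the right and rows downward; lengths in m; the calibration is good to about 2 mm. A picture is of the moment at which its call begins: read the wrist's pose just before it.
A pose or a line that the arm cannot do raises arm.IKError and nothing moves.
- arm.sign_off(): hands the job in; it is judged then, once.
Readings, each from a call of its own:
- arm.current_clock(): time.
- arm.current_joint_pos(): joint angles.
- arm.current_joint_velocities(): joint speeds.
- arm.current_effort(): joint torques, N m.
- arm.current_ee_pos(): TCP position.
- arm.current_tcp_rot(): TCP orientation.
- arm.current_ft_force(): force on the tool from outside, world axes, zero at the start.
- arm.current_torque(): the same for the moment, N m.
- arm.current_grip_width(): finger opening in m.
- arm.current_grasp_force(): force on a finger pad.
Only numpy, scipy, OpenCV 4.12 (cv2) and the standard library are available. Lean on these libraries where they do the work, as an engineer would, in place of code of your own. Each camera call takes 0.05 s, during which the arm holds its last target. There are 200 camera calls.

## Working session

There is one attempt and no reset: what is moved stays moved. The work goes in short steps, each a Python script; the robot and the scene stay as the last script left them, time stands still between calls to the robot, and variables do not carry over. Pictures are saved under pics/ and viewed, at most 10 in all, crops included, and the job is handed in when it is done.

```bash
mkdir -p pics; ls; python3 - <<'E'
from plant import arm, optics
import cv2, numpy as np
for n in ("top","side"):
    f=optics.grab_frame(n)
    cv2.imwrite(f"pics/{n}0.png",f["image"][:,:,::-1])
    np.savez(f"{n}0.npz",**f)
    print(n,f["camera_matrix"].tolist(),f["origin"],f["rotation"])
print(arm.current_clock())
E
```

```text
pics
top [[491.6295361342638, 0.0, 318.399109995517], [0.0, 491.6295361342638, 245.33733174080123], [0.0, 0.0, 1.0]] [ 0.43067544 -0.00390518  1.23660604] [ 0.71145254 -0.7005823   0.03850666 -0.03920414]
side [[476.5435764172985, 0.0, 322.37790431226364], [0.0, 476.5435764172985, 239.73693896371236], [0.0, 0.0, 1.0]] [0.44576576 0.74980898 0.58724792] [-0.07838304  0.88056922 -0.46597091  0.03640139]
0.1
```

View pics/top0.png

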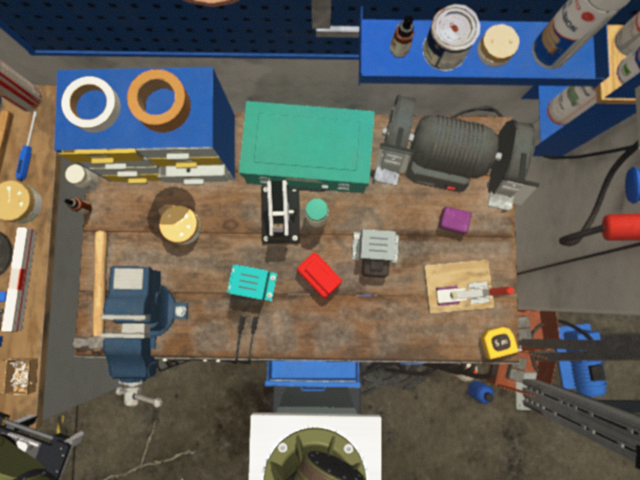

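View pics/side0.png

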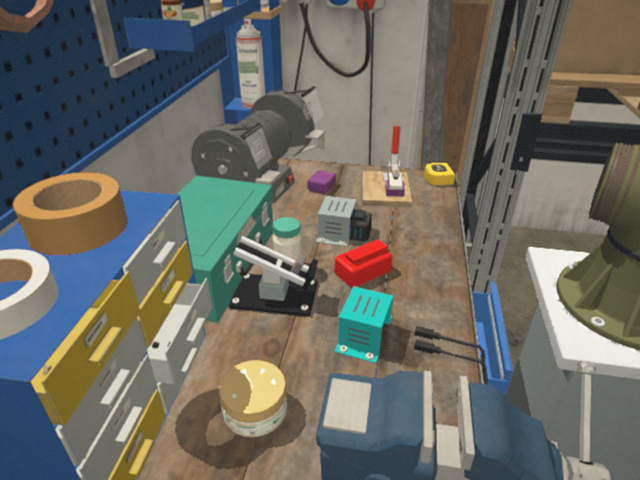

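The top view shows the grey bay at about (377,245) with the black pack sticking out at (375,268). The charger is at (283,210), the jar at (316,210), the foam at (456,219) and the tin at (179,225). In the side view the charger rails run from (240,245) to (310,280), low end towards the robot.

```bash
cat > h.py <<'E'
import numpy as np, cv2
from scipy.spatial.transform import Rotation as R
def load(n): return dict(np.load(n+".npz"))
def cam(f):
    r=np.array(f["rotation"]); return (R.from_quat(r).as_matrix() if r.size==4 else r), np.array(f["origin"])
def cloud(f):
    K=f["camera_matrix"];z=f["range_z"].astype(float);v,u=np.mgrid[:480,:640]
    p=np.stack([(u-K[0,2])/K[0,0]*z,(v-K[1,2])/K[1,1]*z,z],-1)
    M,o=cam(f); p=p@M.T+o; p[z==0]=np.nan; return p
E
python3 - <<'E'
from h import *
for n,(u0,u1,v0,v1) in (("top0",(235,415,165,300)),("side0",(220,400,170,320))):
    f=load(n);P=cloud(f)
    for px in [(377,245),(375,268),(283,210),(316,210),(456,219),(179,225)] if n=="top0" else [(275,250),(336,206)]:
        print(n,px,P[px[1],px[0]].round(3))
    c=f["image"][v0:v1,u0:u1,::-1]
    cv2.imwrite(f"pics/{n}c.png",cv2.resize(c,None,fx=4.4,fy=4 if n=="side0" else 4.4,interpolation=cv2.INTER_CUBIC)[:600,:800])
t=cloud(load("top0"));np.set_printoptions(linewidth=220)
print("charger z(mm) rows 176-246 step3, cols 260-304 step 3");print((t[176:247:3,260:305:3,2]*1000).round(0))
print("bay z rows 224-282 cols 350-402");print((t[224:283:3,350:403:3,2]*1000).round(0))
E
```

```text
top0 (377, 245) [ 0.563 -0.142  0.065]
top0 (375, 268) [ 0.508 -0.139  0.055]
top0 (283, 210) [0.643 0.084 0.074]
top0 (316, 210) [0.639 0.005 0.104]
top0 (456, 219) [ 0.635 -0.342  0.031]
top0 (179, 225) [0.606 0.339 0.05 ]
side0 (275, 250) [0.661 0.024 0.05 ]
side0 (336, 206) [ 0.566 -0.139  0.066]
charger z(mm) rows 176-246 step3, cols 260-304 step 3
[[101. 103. 106. 107. 110. 116. 115. 114. 112. 115. 120. 114. 115. 116. 116.]
 [ 78.  82.  87.  89.  72.  72.  76.  86.  88.  91.  96.  93.  98. 104. 103.]
 [ 57.  65.  55. 114. 105. 103. 107. 106. 116.  54.  56.  59.  64.  65.  64.]
 [  0.   2.   7. 110. 100. 101. 103. 102. 108.  51.  19.  29.  31.  28.  34.]
 [ -5.  10.  12. 107.  99.  99. 103. 102. 107.  35.  30.  36.  30.  33.  29.]
 [ -4.   7.  12. 102.  99.  95.  95.  98. 102.   4.   8.   7.  11.   0.  -4.]
 [  1.   6.  11. 105.  94.  93.  93.  92. 105.  11.   6.  12.   6.  -1.  -5.]
 [ -4.   6.  13.  95.  90.  92.  89.  90. 103.   8.  12.   8.   6.  -1.   2.]
 [ -4.  12.   7.  96.  91.  89.  86.  89.  94.  11.   9.   9.   6.   1.   0.]
 [ -1.   8.  11.  93.  85.  83.  81.  86. 
[... 1961 characters left out ...]
68. 64. 64.  5.  0.  4.]
 [ 2.  0.  3. 17. 61. 64. 62. 66. 65. 58. 63. 65. 63. 63. 61.  6.  1.  3.]
 [ 0. -2.  2.  3. 12. 43. 42. 49. 54. 55. 56. 52. 41. 41. 57.  4. -0.  4.]
 [-2. -2. -3. -1. 14. 38. 42. 54. 56. 52. 52. 43. 40. -6. -1. -1. -1.  0.]
 [-2. -0.  3. -3. 15. 40. 42. 52. 52. 54. 56. 42. 43.  2. -5.  1.  3. -4.]
 [ 2.  1. -4.  0. 30. 38. 44. 53. 55. 54. 44. 42. 42. -1. -5.  1. -1. -3.]
 [-4. -2.  0. -1. 20. 40. 43. 43. 39. 40. 40. 44. 40. -0. -5.  1.  2. -2.]
 [-2. -1. -1. -1.  3. 34. 36. 40. 38. 37. 41. 36. 42. -1.  1.  3. -6.  3.]
 [ 5.  2. -1.  4. -3.  2. -3.  2. -2. -2.  3. -1.  5.  2. -1. -4.  2. -0.]
 [-1. -1. -2. -1.  1. -3. -3.  4. -2.  2.  0.  5. -3.  3.  0.  3. -1.  1.]]
```

View pics/top0c.png

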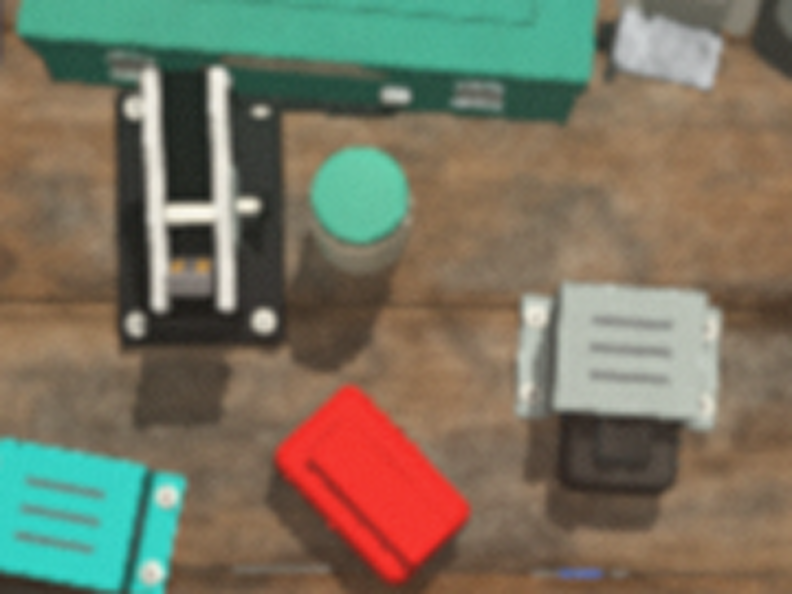

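View pics/side0c.png

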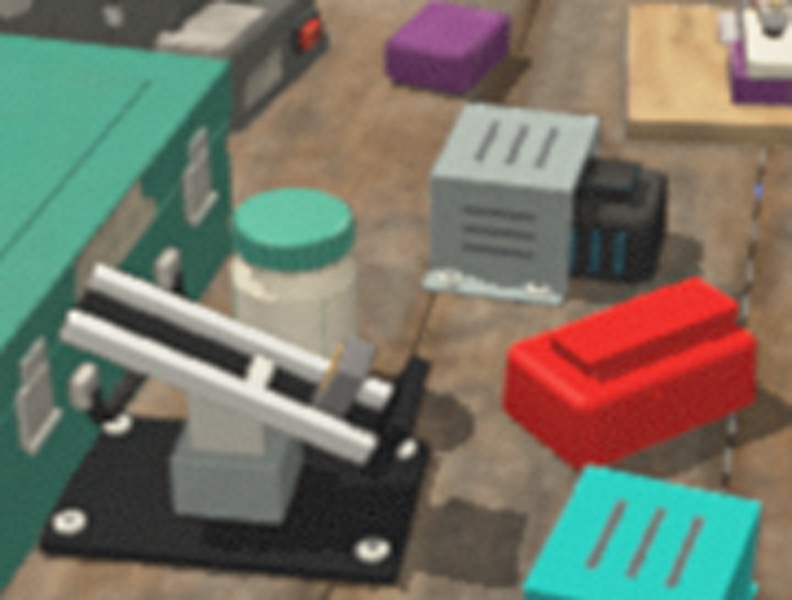

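The crops show the charger base corners at crop pixels of about (118,95), (283,97), (122,348) and (287,343). The light rails run down from (151,75)/(218,75) to (160,305)/(227,305), with the shoe at (190,275). The bay roof corners are (560,285), (707,293), (702,418) and (553,411). The pack front edge runs from (560,487) to (675,490).

```bash
cat >> h.py <<'E'
def ray(f,u,v,z):
    K=f["camera_matrix"];M,o=cam(f);d=M@np.array([(u-K[0,2])/K[0,0],(v-K[1,2])/K[1,1],1.]);return o+d*(z-o[2])/d[2]
def proj(f,p):
    K=f["camera_matrix"];M,o=cam(f);q=(np.asarray(p)-o)@M;return q[...,:2]/q[...,2:]*K[0,0]+K[:2,2]
E
python3 - <<'E'
from h import *
f=load("top0");T=cloud(f);img=f["image"].astype(int)
c=lambda x,y,z:ray(f,235+x/4.4-.4,165+y/4.4-.4,z)
for nm,pts,z in [("base",[(118,95),(283,97),(122,348),(287,343)],.01),("screws",[(135,108),(262,110),(135,324),(264,321)],.012),("bay",[(560,285),(707,293),(702,418),(553,411)],.064),("packfront",[(560,487),(675,490)],.04)]:
    q=np.array([c(*p,z) for p in pts]);print(nm,q[:,:2].round(4).tolist(),q.mean(0)[:2].round(4))
print(T[440,40],T[450,25])
# rails, both cams
for n,(v0,v1,u0,u1) in (("top0",(180,238,262,300)),("side0",(228,290,230,315))):
    g=load(n);P=cloud(g)[v0:v1,u0:u1].reshape(-1,3);I=g["image"][v0:v1,u0:u1].reshape(-1,3).astype(int)
    m=(I.min(1)>150)&(P[:,2]>.05)&(P[:,2]<.15)&(P[:,0]>.55)&(P[:,0]<.75)&(P[:,1]>.03)&(P[:,1]<.14)
    P=P[m];med=np.median(P[:,1]);print(n,len(P))
    A=np.c_[P[:,0]-.64,np.ones(len(P))]
    for it in range(5):
        s=np.linalg.lstsq(A,P[:,2],rcond=None)[0];r=P[:,2]-A@s;k=abs(r)<.006;A,P=A[k],P[k]
    print("slope deg",np.degrees(np.arctan(s[0])),"z at .64",s[1],"n",len(P),"x",P[:,0].min(),P[:,0].max())
    up=P[:,1]>np.median(P[:,1])
    for q in (P[up],P[~up]): print(np.polyfit(q[:,0]-.64,q[:,1],1))
E
```

```text
base [[0.7152, 0.1456], [0.7155, 0.0502], [0.5681, 0.1392], [0.5724, 0.0451]] [0.6428 0.095 ]
screws [[0.7073, 0.1354], [0.7072, 0.0621], [0.5817, 0.1319], [0.5846, 0.0584]] [0.6452 0.0969]
bay [[0.6004, -0.1058], [0.5972, -0.1863], [0.5286, -0.1834], [0.5312, -0.1024]] [ 0.5643 -0.1445]
packfront [[0.4911, -0.1086], [0.4904, -0.1721]] [ 0.4908 -0.1403]
[0.17655755 0.48430881 0.33544219] [0.17569722 0.47819133 0.39029608]
top0 390
slope deg 24.65325178557092 z at .64 0.08406192481090224 n 338 x 0.5864241524475596 0.7053467243625933
[0.0533688  0.11265167]
[0.04179219 0.07826765]
side0 868
slope deg 23.675674940924818 z at .64 0.08240294901269576 n 660 x 0.5840122312216968 0.7055169430328884
[0.03822792 0.1178258 ]
[-0.03860409  0.08449238]
```

```bash
cat >> h.py <<'E'
def wgrab(name):
    from plant import arm, optics
    p=np.array(arm.current_ee_pos());q=np.array(arm.current_tcp_rot())
    f=optics.grab_frame("wrist");m=np.array(f.pop("mount"));W=np.eye(4)
    W[:3,:3]=R.from_quat(q).as_matrix();W[:3,3]=p;W=W@m
    f["origin"]=W[:3,3];f["rotation"]=W[:3,:3];np.savez(name+".npz",**f)
    cv2.imwrite(f"pics/{name}.png",f["image"][:,:,::-1]);return f
E
python3 - <<'E'
from plant import arm
from h import *
T=cloud(load("top0"))
print("vise z max",np.nanmax(T[260:390,80:185,2]),"toolbox front x", T[170:190:2,300].round(3).tolist())
p=np.array(arm.current_ee_pos());q=np.array(arm.current_tcp_rot());print(p,q)
arm.movel(p+[0,0,.1],feed=.25)
for yaw in (0,):
    print(arm.ik([.56,.096,.33],[1,0,0,0]),arm.ik([.56,.096,.33],[0,1,0,0]),arm.current_joint_pos())
o=R.from_matrix([[1,0,0],[0,-1,0],[0,0,-1]]).as_quat()
q0=R.from_quat(q).as_matrix();print(q0.round(2))
import sys
o=[1,0,0,0] if arm.ik([.56,.096,.33],[1,0,0,0]) is not None and q0[0,0]>0 else [0,1,0,0]
arm.movep([.56,.096,.33],o);f=wgrab("w1");print(f["origin"],f["rotation"].round(2).tolist())
arm.movep([.50,-.14,.25],o);f=wgrab("w2");print(f["origin"],o,arm.current_joint_pos(),arm.current_clock())
E
```

```text
vise z max 0.17002488124184256 toolbox front x [[0.73, 0.044, 0.118], [0.724, 0.043, 0.121], [0.721, 0.044, 0.116], [0.716, 0.044, 0.115], [0.711, 0.043, 0.117], [0.713, 0.044, 0.091], [0.715, 0.046, 0.061], [0.715, 0.046, 0.042], [0.716, 0.047, 0.015], [0.707, 0.046, 0.034]]
[0.16657009 0.52393406 0.20495793] [ 1.53296437e-01  9.88180127e-01 -4.80258813e-04 -9.01632094e-05]
[ 1.05316185e-01  2.83090632e-01  1.25864624e+00 -4.44089210e-16
  1.59985578e+00  1.67611251e+00] [ 1.05316185e-01  2.83090632e-01  1.25864624e+00 -4.44089210e-16
  1.59985578e+00 -1.46548014e+00] [ 1.19635070e+00  2.44827413e-01  1.36304549e+00  3.41023606e-05
  1.53399761e+00 -6.66607641e-02]
[[-0.95  0.3  -0.  ]
 [ 0.3   0.95 -0.  ]
 [ 0.   -0.   -1.  ]]
[0.48828091 0.09727383 0.50996185] [[0.0, 0.97, 0.24], [1.0, -0.0, 0.0], [0.0, 0.24, -0.97]]
[ 0.42883257 -0.13862123  0.43049174] [0, 1, 0, 0] [-3.41396130e-01  1.99048295e-01  1.54136198e+00  1.97615008e-04
  1.40025462e+00 -1.91352992e+00] 3.85
```

View pics/w1.png

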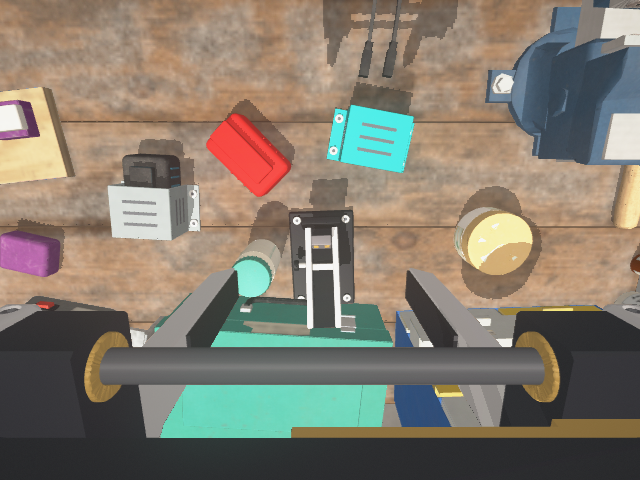

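View pics/w2.png

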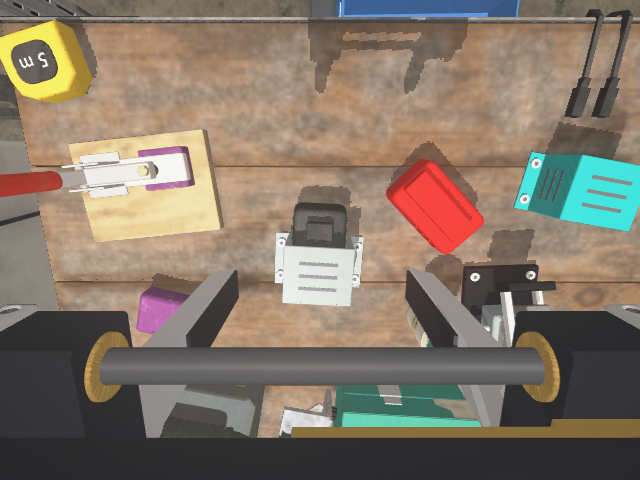

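w1 shows the charger base corners at about (289,211)/(353,211), the rails at x≈309 and 337, and the shoe at (320,242). w2 shows the pack front edge at row ≈205 (columns 293–347) and the bay roof at (283,248)–(353,305). I'll enlarge both in one crop.

```bash
python3 - <<'E'
import cv2,numpy as np
a=cv2.imread("pics/w1.png")[203:303,283:363];b=cv2.imread("pics/w2.png")[195:309,270:370]
s=lambda c,k:cv2.resize(c,None,fx=k,fy=k,interpolation=cv2.INTER_CUBIC)
a=s(a,5);b=s(b,4);o=np.zeros((500,800,3),np.uint8);o[:500,:400]=a;o[:456,400:]=b
cv2.imwrite("pics/crop2.png",o)
E
```

```text
(no output)
```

View pics/crop2.png

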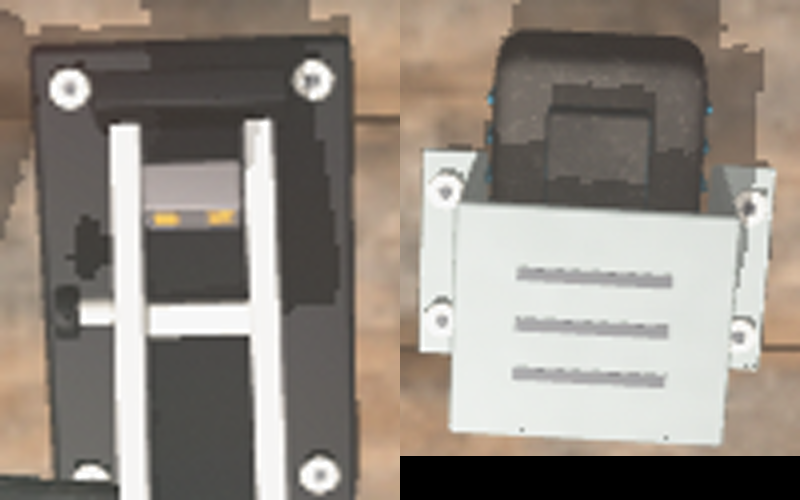

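```bash
python3 - <<'E'
from h import *
w1,w2,t=load("w1"),load("w2"),load("top0")
A=lambda x,y:(283+x/5-.4,203+y/5-.4); B=lambda x,y:(270+(x-400)/4-.4,195+y/4-.4); C=lambda x,y:(235+x/4.4-.4,165+y/4.4-.4)
def tri(fs,ps):
    H=np.zeros((3,3));b=np.zeros(3)
    for f,(u,v) in zip(fs,ps):
        K=f["camera_matrix"];M,o=cam(f);d=M@np.array([(u-K[0,2])/K[0,0],(v-K[1,2])/K[1,1],1.]);d/=np.linalg.norm(d)
        Q=np.eye(3)-np.outer(d,d);H+=Q;b+=Q@o
    return np.linalg.solve(H,b).round(4)
print("screws",[ray(w1,*A(*p),.012)[:2].round(4).tolist() for p in [(70,88),(313,80),(90,470),(320,475)]],np.mean([ray(w1,*A(*p),.012)[:2] for p in [(70,88),(313,80),(90,470),(320,475)]],0))
print("base front",[ray(w1,*A(*p),.01)[:2].round(4).tolist() for p in [(33,45),(350,38),(55,440),(356,440)]])
print("rail low ends",tri([w1,t],[A(126,125),C(160,308)]),tri([w1,t],[A(259,120),C(227,308)]))
print("cross bar/rail joints",tri([w1,t],[A(131,316),C(157,213)]),tri([w1,t],[A(265,319),C(225,212)]))
print("bay w2",[ray(w2,*B(*p),.064)[:2].round(4).tolist() for p in [(458,202),(740,215),(720,443),(450,430)]],np.mean([ray(w2,*B(*p),.064)[:2] for p in [(458,202),(740,215),(720,443),(450,430)]],0))
print("pack sides z.042",[ray(w2,*B(*p),.04)[:2].round(4).tolist() for p in [(495,100),(489,190),(706,100),(703,190)]],"front z0",ray(w2,*B(600,30),0)[:2])
print("pack z from w2/top ridge", tri([w2,t],[B(600,110),C(622,463)]))
# wrist depth: pack top and bay, rails
P=cloud(w2);s=P[208:242,296:345].reshape(-1,3);s=s[(s[:,2]>.03)&(s[:,2]<.048)];print("pack block",len(s),np.median(s[:,2]),"y 1/99%",np.percentile(s[:,1],[1,99]),"x",np.percentile(s[:,0],[1,99]))
P=cloud(w1);I=w1["image"];v,u=np.mgrid[226:300,300:340];P=P[226:300,300:340].reshape(-1,3);I=I[226:300,300:340].reshape(-1,3)
m=(I.min(1)>190)&(P[:,2]>.05)&(P[:,2]<.13);P=P[m]
for it in range(5):
    c=np.polyfit(P[:,0]-.644,P[:,2],1);P=P[abs(P[:,2]-np.polyval(c,P[:,0]-.644))<.006]
print("rails w1 slope",np.degrees(np.arctan(c[0])),"z@.644",c[1],len(P))
for q in (P[P[:,1]>.095],P[P[:,1]<.095]): print(np.polyfit(q[:,0]-.644,q[:,1],1))
E
```

```text
screws [[0.5842, 0.0607], [0.5819, 0.1328], [0.7063, 0.0648], [0.7081, 0.1371]] [0.64512622 0.09886253]
base front [[0.5717, 0.0498], [0.5696, 0.1437], [0.6971, 0.0538], [0.6971, 0.1484]]
rail low ends [0.5538 0.0907 0.2404] [ 0.6148  0.1052 -0.1163]
cross bar/rail joints [0.6075 0.094  0.1821] [0.6482 0.0999 0.0255]
bay w2 [[0.528, -0.18], [0.5318, -0.1015], [0.6008, -0.1057], [0.5966, -0.1842]] [ 0.56429634 -0.14286006]
pack sides z.042 [[0.5038, -0.1712], [0.5308, -0.1735], [0.5038, -0.1098], [0.5309, -0.1102]] front z0 [ 0.48892755 -0.14078468]
pack z from w2/top ridge [ 0.5038 -0.1408  0.0558]
pack block 1136 0.042438864516032515 y 1/99% [-0.16811868 -0.11206154] x [0.49047681 0.52880856]
rails w1 slope 24.781915406821454 z@.644 0.08726656678755716 850
[0.03093849 0.11574923]
[0.03543262 0.08099015]
```

```bash
cat >> h.py <<'E'
DOWN=R.from_quat([0,1,0,0])
def down(yaw): return (R.from_euler('z',yaw)*DOWN).as_quat()
E
python3 - <<'E'
from plant import arm
from h import *
yaw=-.04;o=down(yaw);d=np.array([np.cos(yaw),np.sin(yaw),0])
p=np.array([.508,-.1408,.006])
arm.movep(p+[0,0,.10],o)
hit=arm.movel(p,o,feed=.08,threshold=8);print("hit",hit,arm.current_ee_pos(),arm.current_ft_force())
if hit: raise SystemExit
arm.gripper_to(.06,30);print(arm.current_grip_width(),arm.current_grasp_force(),arm.current_ee_pos(),arm.current_ft_force())
hit=arm.movel(p-.088*d,o,feed=.06,threshold=15);print("pull hit",hit,arm.current_ee_pos(),arm.current_ft_force())
wgrab("w3");print(arm.current_clock(),arm.current_grip_width())
E
```

```text
hit False [ 0.50828685 -0.14088719  0.00646011] [ 0.76608858 -0.11579635  0.46794801]
0.06486773665253881 29.961117412894964 [ 0.50800399 -0.14089951  0.00604904] [-0.39820686 -2.25823899  0.53672126]
pull hit False [ 0.42004041 -0.13732283  0.00603515] [-0.66533373  0.0231199   4.62154599]
8.125 0.06451418673136486
```

```bash
cat >> h.py <<'E'
CH=np.array([.645,.0972,0.]);YAW=.034
RS=R.from_euler('z',YAW)*R.from_euler('y',-np.radians(25));OS=(RS*DOWN).as_quat()
def tcp(s,dz,y=0.): return CH+[0,0,.085+dz]+RS.apply([s,y,.006])
E
python3 - <<'E'
from plant import arm
from h import *
yaw=-.04;o=down(yaw);d=np.array([np.cos(yaw),np.sin(yaw),0])
p=np.array(arm.current_ee_pos());p[2]=.006
arm.gripper_to(.078)
arm.movel(p+.0345*d,o,feed=.08,threshold=8)
arm.gripper_to(.06,40);print(arm.current_grip_width(),arm.current_ee_pos())
f0=np.array(arm.current_ft_force())
p=np.array(arm.current_ee_pos())
arm.movel(p+[0,0,.24],o,feed=.2);arm.wait(.2);print("df",np.array(arm.current_ft_force())-f0,arm.current_ft_force(),arm.current_torque(),arm.current_grip_width())
arm.movep(tcp(.020,.12),OS);arm.movel(tcp(.020,.055),OS,feed=.12);arm.wait(.2)
print(arm.current_ee_pos(),tcp(.02,.055),arm.current_ft_force(),arm.current_clock(),arm.current_joint_pos())
from plant import optics
for n in ("top","side"):
    f=optics.grab_frame(n);np.savez(n+"1.npz",**f);cv2.imwrite(f"pics/{n}1.png",f["image"][:,:,::-1])
a=cv2.imread("pics/top1.png")[165:255,240:330];b=cv2.imread("pics/side1.png")[180:320,215:335]
s=lambda c,k:cv2.resize(c,None,fx=k,fy=k,interpolation=cv2.INTER_CUBIC)
a=s(a,4.4);b=s(b,3.3);O=np.zeros((470,800,3),np.uint8);O[:a.shape[0],:a.shape[1]]=a;O[:b.shape[0],400:400+b.shape[1]]=b
cv2.imwrite("pics/crop3.png",O)
E
```

```text
0.0644549689493907 [ 0.45422891 -0.13872617  0.00600021]
df [ 2.57018219  0.22902352 -3.98195116] [ 0.95936186 -1.10215456 -3.74171397] [0.02810537 0.00878253 0.01273748] 0.06435089143482368
[0.66089432 0.09776066 0.1548553 ] [0.66058144 0.09772997 0.15389021] [-0.27856647  0.17356662 -4.42027471] 13.15 [ 0.10404811  0.38249279  1.59546222 -0.04452073  0.72738099 -1.4740559 ]
```

View pics/crop3.png

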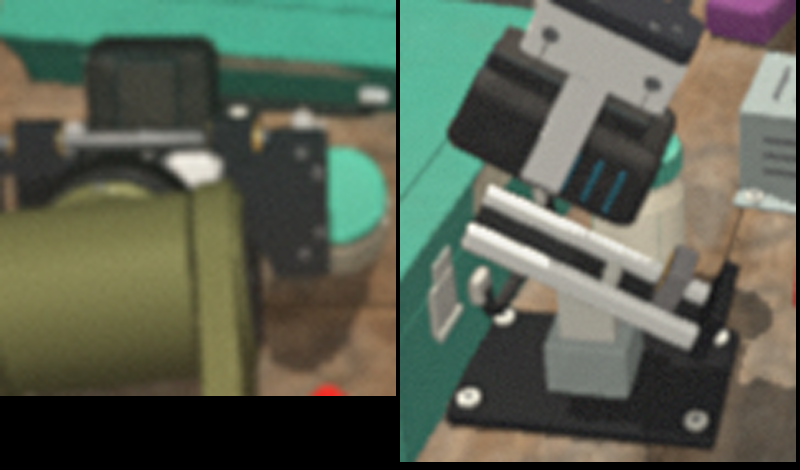

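The crop shows the pack held parallel above the rails in the side view. In the top view its rear end spans crop columns 88–216. I'll check the lateral offset against the rails in the same camera, then feel down.

```bash
python3 - <<'E'
from plant import arm
from h import *
t=load("top0")
W=lambda s,h,dz,y=0:CH+[0,0,.085+dz]+RS.apply([s,y,h])
print("pack expected cols at rear edges",[proj(t,W(.0725-.01,.042,.055,y)).round(1).tolist() for y in(.033,-.033)],"seen ~",240+88/4.4-.4,240+216/4.4-.4)
img=t["image"].astype(int)
for s in (.06,.045,.03,-.05):
    c=[proj(t,W(s,0,.002,y)) for y in (.018,-.018)]
    v=int(round(c[0][1]));row=img[v,255:300].min(1)
    print(s,"expected",[x[0].round(1) for x in c],"row",v,row.tolist())
E
```

```text
pack expected cols at rear edges [[257.1, 180.3], [287.9, 179.8]] seen ~ 259.6 288.6909090909091
0.06 expected [np.float64(268.4), np.float64(283.8)] row 183 [52, 53, 52, 49, 52, 62, 65, 70, 75, 79, 88, 116, 168, 213, 217, 175, 98, 39, 32, 34, 36, 34, 35, 34, 32, 33, 56, 134, 205, 227, 219, 181, 118, 57, 38, 38, 37, 37, 36, 40, 38, 38, 36, 35, 39]
0.045 expected [np.float64(268.7), np.float64(284.1)] row 190 [105, 105, 103, 103, 101, 88, 59, 66, 126, 183, 190, 181, 196, 215, 222, 197, 121, 48, 32, 34, 37, 37, 39, 34, 39, 32, 55, 123, 196, 221, 204, 145, 74, 49, 50, 56, 69, 116, 163, 172, 142, 92, 56, 54, 65]
0.03 expected [np.float64(269.0), np.float64(284.3)] row 196 [79, 77, 76, 76, 80, 67, 53, 46, 48, 47, 49, 65, 136, 207, 222, 205, 139, 62, 35, 34, 39, 37, 36, 35, 35, 33, 36, 80, 152, 205, 210, 172, 99, 55, 51, 56, 54, 55, 54, 54, 57, 56, 52, 55, 74]
-0.05 expected [np.float64(270.7), np.float64(285.6)] row 228 [73, 74, 73, 69, 69, 63, 55, 44, 46, 45, 38, 26, 28, 52, 132, 199, 203, 165, 129, 121, 120, 120, 121, 124, 125, 121, 121, 109, 87, 130, 199, 218, 191, 120, 53, 46, 49, 50, 51, 49, 54, 54, 50, 51, 56]
```

```bash
python3 - <<'E'
from h import *
t=load("top1");t0=load("top0")
W=lambda s,h,dz,y=0:CH+[0,0,.085+dz]+RS.apply([s,y,h])
for s in (.062,.054,.046):
    e=[proj(t,W(s,h,.055,y)).round(1).tolist() for y,h in ((.033,.036),(.033,0),(-.033,.036),(-.033,0))]
    v=int(round(e[0][1]));print(s,e)
    for vv in(v,): print(vv,"sum",[int(x) for x in t["image"][vv,250:298].astype(int).sum(1)])
    print("L h36,h0 / R")
from plant import arm
wgrab("w4")
b=cv2.imread("pics/w4.png")[150:400,180:460]
cv2.imwrite("pics/w4c.png",cv2.resize(b,(700,600*0+625))[:600])
E
```

```text
0.062 [[257.4, 180.0], [259.2, 176.9], [288.1, 179.5], [288.9, 176.3]]
180 sum [175, 181, 167, 179, 169, 175, 175, 171, 169, 160, 142, 147, 157, 174, 183, 190, 179, 183, 183, 183, 194, 195, 196, 194, 187, 184, 190, 185, 187, 166, 148, 159, 163, 170, 170, 167, 146, 120, 124, 159, 219, 231, 241, 246, 252, 252, 258, 266]
L h36,h0 / R
0.054 [[257.6, 183.7], [259.4, 180.4], [288.2, 183.1], [289.0, 179.9]]
184 sum [308, 296, 299, 288, 262, 251, 254, 252, 243, 197, 152, 149, 153, 156, 152, 148, 161, 177, 186, 189, 186, 189, 194, 184, 193, 193, 190, 189, 182, 169, 150, 157, 166, 170, 169, 174, 160, 131, 110, 131, 162, 175, 177, 181, 172, 179, 170, 174]
L h36,h0 / R
0.046 [[257.9, 187.3], [259.6, 184.0], [288.3, 186.8], [289.1, 183.4]]
187 sum [367, 362, 356, 361, 365, 362, 373, 381, 350, 269, 173, 139, 155, 158, 151, 150, 156, 173, 189, 192, 184, 180, 193, 188, 187, 188, 190, 191, 190, 176, 157, 172, 177, 175, 180, 173, 165, 132, 118, 125, 148, 161, 161, 166, 169, 166, 174, 176]
L h36,h0 / R
```

View pics/w4c.png

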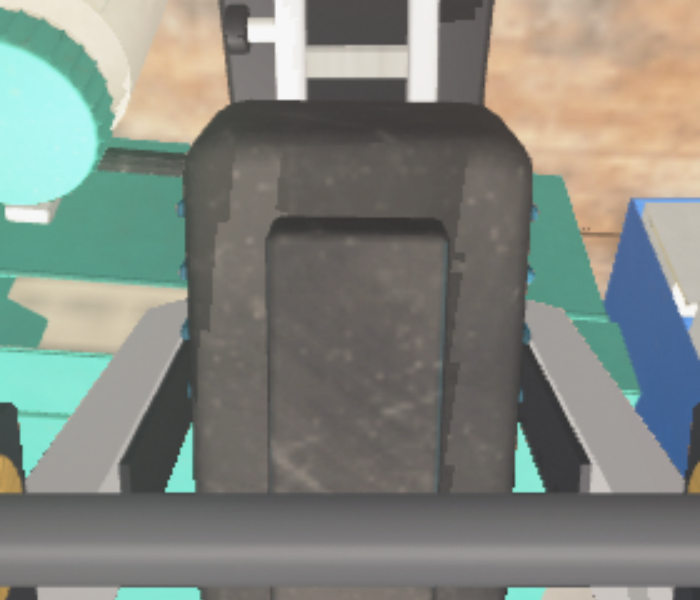

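```bash
python3 - <<'E'
from h import *
f=load("w4");K=f["camera_matrix"];print(K[0,0],K[:2,2])
# express in slope frame at assumed CH (dz=.055 for pack, .002 for rails)
def hit(cx,cy,h,dz):
    u,v=180+cx/2.5-.3,150+cy/2.5-.3
    M,o=cam(f);d=M@np.array([(u-K[0,2])/K[0,0],(v-K[1,2])/K[1,1],1.])
    B=CH+[0,0,.085+dz];oo=RS.inv().apply(o-B);dd=RS.inv().apply(d);return (oo+dd*(h-oo[2])/dd[2]).round(4)
print("pack block edges",hit(187,170,.036,.055),hit(531,170,.036,.055),hit(193,400,.036,.055),hit(517,400,.036,.055))
print("ridge",hit(267,235,.054,.055),hit(444,235,.054,.055),hit(268,450,.054,.055),hit(441,450,.054,.055))
for dz in (0,.004):print("rails outer",[hit(x,y,0,dz).tolist() for x,y in ((276,90),(439,90),(276,10),(440,10))])
E
```

```text
341.12022136523046 [321.57545637 239.5023907 ]
pack block edges [-0.0229 -0.0294  0.036 ] [-0.0228  0.0323  0.036 ] [ 0.022  -0.0304  0.036 ] [0.0221 0.0319 0.036 ]
ridge [-0.0156 -0.0134  0.054 ] [-0.0156  0.0151  0.054 ] [ 0.0226 -0.0143  0.054 ] [0.0227 0.0155 0.054 ]
rails outer [[-0.006, -0.0209, 0.0], [-0.0059, 0.024, 0.0], [-0.0273, -0.0204, 0.0], [-0.0273, 0.0237, 0.0]]
rails outer [[-0.008, -0.0206, 0.0], [-0.008, 0.0236, 0.0], [-0.029, -0.0201, 0.0], [-0.029, 0.0234, 0.0]]
```

```bash
python3 - <<'E'
from plant import arm
from h import *
y=.0008
arm.movel(tcp(.020,.030,y),OS,feed=.08)
hit=arm.movel(tcp(.020,.010,y),OS,feed=.03,threshold=4);
if not hit: hit=arm.movel(tcp(.020,-.008,y),OS,feed=.012,threshold=3)
p=np.array(arm.current_ee_pos());arm.wait(.2)
q=np.array(arm.current_ee_pos())
print(hit,p,q,"slope coords",RS.inv().apply(q-tcp(0,0)).round(4),"dz",(q-tcp(.02,0,y))[2],arm.current_ft_force(),arm.current_torque(),arm.current_clock(),arm.current_grip_width())
E
```

```text
True [0.66057878 0.09853226 0.10093285] [0.66057565 0.098507   0.10092156] slope coords [0.0209 0.0008 0.0018] dz 0.0020313483348326916 [-2.09069643 -0.59443888  5.66433519] [0.13967768 0.13252801 0.07112056] 15.5833 0.0642902963303754
```

```bash
python3 - <<'E'
from plant import arm
from h import *
y=.0008;dz=.0018;ax=RS.apply([1,0,0]);nz=RS.apply([0,0,1])
def rep(t):
    q=np.array(arm.current_ee_pos());F=np.array(arm.current_ft_force());print(t,"s",RS.inv().apply(q-tcp(0,0)).round(4),"F slope",RS.inv().apply(F).round(1),arm.current_torque().round(2) if hasattr(arm.current_torque(),'round') else arm.current_torque(),round(arm.current_clock(),2),arm.current_grip_width())
rep("start")
for s in (.017,.013,.009,.005):
    h=arm.movel(tcp(s,dz,y),OS,feed=.03,threshold=18);rep(h)
    if h: break
E
```

```text
start s [0.0209 0.0008 0.0018] F slope [ 0.5 -0.5  6. ] [0.14 0.13 0.07] 15.58 0.0642902963303754
False s [0.0178 0.0008 0.0019] F slope [-1.7 -0.9  3.6] [0.08 0.52 0.  ] 15.83 0.064380737881617
False s [0.0141 0.0008 0.0019] F slope [3.2 0.1 1.8] [ 0.15 -0.22 -0.  ] 16.12 0.06431596895791548
False s [0.0101 0.0008 0.0019] F slope [4.  0.5 3.1] [ 0.2  -0.63  0.01] 16.4 0.06412416516534403
False s [0.006  0.0008 0.0018] F slope [4.3 0.2 3.4] [ 0.14 -0.66  0.03] 16.68 0.06383629111552747
```

```bash
python3 - <<'E'
from plant import arm
from h import *
y=.0008;dz=.0018
def rep(t):
    q=np.array(arm.current_ee_pos());F=np.array(arm.current_ft_force());print(t,"s",RS.inv().apply(q-tcp(0,0)).round(4),"F",RS.inv().apply(F).round(1),np.round(arm.current_torque(),2),round(arm.current_clock(),2),arm.current_grip_width())
for s in np.arange(.003,-.0071,-.002):
    h=arm.movel(tcp(s,dz,y),OS,feed=.015,threshold=12);rep(h)
    if h: break
arm.wait(.3);rep("settled")
E
```

```text
False s [0.0042 0.0008 0.0018] F [ 5.6 -0.7  3.6] [ 0.16 -0.93 -0.02] 16.97 0.0646398608514863
False s [0.0023 0.0008 0.0019] F [ 6.9 -0.   2.2] [ 0.14 -1.09  0.04] 17.25 0.06431556522950864
False s [0.002  0.0008 0.0023] F [14.9 -0.3 -2.9] [ 0.11 -2.64 -0.02] 17.53 0.06423558950594221
False s [0.0019 0.0008 0.0029] F [20.9  0.  -3.5] [ 0.11 -3.93 -0.01] 17.82 0.06440635512080599
False s [0.0017 0.0008 0.0035] F [27.   0.2 -5.4] [ 0.13 -5.33 -0.01] 18.1 0.06444470131023278
False s [0.0016 0.0008 0.004 ] F [34.5 -1.5 -7.8] [ 0.13 -6.77 -0.01] 18.38 0.06426324028051461
settled s [0.0015 0.0009 0.004 ] F [35.7 -0.6 -8.5] [ 0.18 -6.8   0.02] 18.68 0.06417004800926229
```

The force rises sharply at s≈0.002, so the shoe is on its hard stop. I'll relieve the push, seat the pack lightly and look before releasing.

```bash
python3 - <<'E'
from plant import arm,optics
from h import *
y=.0008
def rep(t):
    q=np.array(arm.current_ee_pos());F=np.array(arm.current_ft_force());print(t,"s",RS.inv().apply(q-tcp(0,0)).round(4),"F",RS.inv().apply(F).round(1),np.round(arm.current_torque(),2),round(arm.current_clock(),2),arm.current_grip_width())
arm.movel(tcp(.001,.0018,y),OS,feed=.02);arm.wait(.2);rep("back")
f=optics.grab_frame("side");np.savez("side2.npz",**f)
b=f["image"][190:310,215:335,::-1]
cv2.imwrite("pics/side2c.png",cv2.resize(b,(600,600),interpolation=cv2.INTER_CUBIC))
E
```

```text
back s [0.0023 0.0008 0.0019] F [ 6.5 -0.5  3.1] [ 0.19 -0.97  0.01] 19.43 0.06436572233906485
```

View pics/side2c.png

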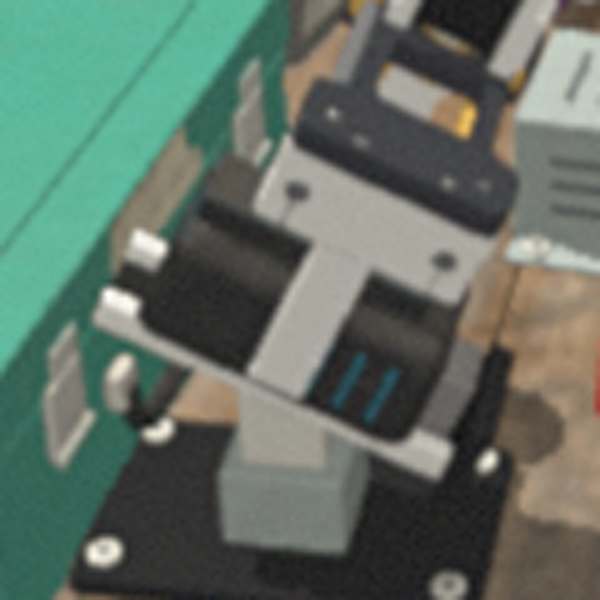

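The side view shows the pack flush along the rails, with its nose on the shoe at (450,390), right in front of the black stop at (490,410). Releasing.

```bash
python3 - <<'E'
from plant import arm,optics
from h import *
y=.0008
arm.gripper_to(.078);arm.wait(.2);print(arm.current_grip_width(),arm.current_ft_force())
p=np.array(arm.current_ee_pos())
print(arm.movel(p+RS.apply([0,0,.09]),OS,feed=.1,threshold=6))
p=np.array(arm.current_ee_pos());arm.movel(p+RS.apply([-.10,0,.06]),OS,feed=.2)
f=wgrab("w5");print(arm.current_clock(),arm.current_ee_pos())
arm.movep([.40,-.25,.35],down(0))
t=optics.grab_frame("top");np.savez("top2.npz",**t)
a=t["image"][165:255,240:330,::-1]
s=optics.grab_frame("side");np.savez("side3.npz",**s);b=s["image"][200:300,225:325,::-1]
r=lambda c:cv2.resize(c,(400,400),interpolation=cv2.INTER_CUBIC)
cv2.imwrite("pics/fin.png",np.hstack([r(a),r(b)]));print(arm.current_clock())
E
```

```text
0.07784934222467418 [0.05390608 0.11632016 0.58533685]
False
21.9667 [0.49002163 0.09265104 0.1854193 ]
23.5167
```

View pics/fin.png

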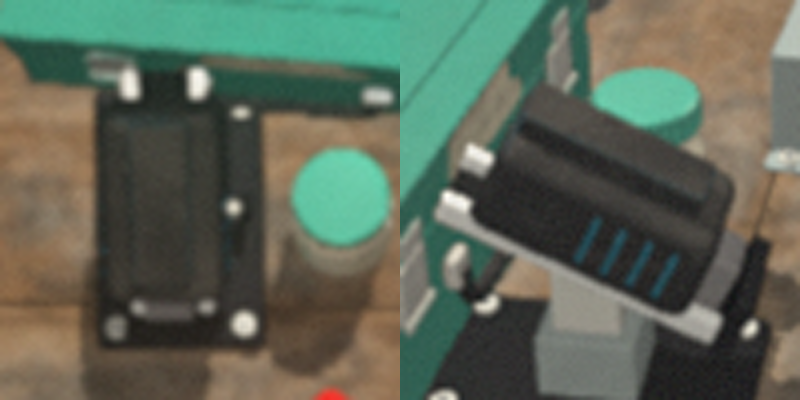

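The final view shows the pack flush on the rails with its nose at the shoe, and the jar untouched. I'll check the centring numerically, since the picture budget is used up.

```bash
python3 - <<'E'
from h import *
W=lambda s,h,y=0:CH+[0,0,.087]+RS.apply([s,y,h])
for n in ("top2",):
    t=load(n)
    c=lambda x:round(240+x/4.444-.4,2)
    print("rail ends: seen mid",c(172),c(164.5)," expected",proj(t,W(-.066,0)).round(2),proj(t,W(.066,0)).round(2))
    print("ridge seen mid",c(161.5),"expected",proj(t,W(0,.054)).round(2))
# pack lateral centre and rails in w5 depth cloud
f=load("w5");P=RS.inv().apply((cloud(f).reshape(-1,3)-CH-[0,0,.087]));I=f["image"].reshape(-1,3).astype(int)
k=np.isfinite(P[:,0]);P,I=P[k],I[k]
for nm,m in (("block",(P[:,2]>.025)&(P[:,2]<.045)),("ridge",(P[:,2]>.049)&(P[:,2]<.06))):
    q=P[m&(abs(P[:,1])<.05)&(P[:,0]>-.045)&(P[:,0]<.05)&(I.max(1)<130)];print(nm,len(q),np.percentile(q[:,1],[1,99]) if len(q) else "",np.percentile(q[:,0],[1,99]) if len(q) else "")
q=P[(abs(P[:,2])<.006)&(abs(P[:,1])<.03)&(abs(P[:,0])<.075)&(I.min(1)>150)];print("rails",len(q),np.percentile(q[:,1],[1,99]),np.percentile(q[:,0],[1,99]))
q=P[(P[:,2]>.015)&(P[:,2]<.03)&(abs(P[:,1])<.012)&(P[:,0]<-.04)&(P[:,0]>-.1)];print("shoe/stop top s hist",np.histogram(q[:,0],np.arange(-.08,-.04,.003)))
E
```

```text
rail ends: seen mid 278.3 276.62  expected [278.44 234.62] [276.01 180.56]
ridge seen mid 275.94 expected [275.54 214.  ]
block 2145 [-0.03047762  0.03322497] [-0.04469638  0.00894125]
ridge 1461 [-0.01284682  0.01628299] [-0.03546134  0.04821081]
rails 143 [-0.01983241  0.02262041] [-0.05999761 -0.04973965]
shoe/stop top s hist (array([  0, 101,  78,  69,  30, 127,  81,  69,  73,  74,  46,   0,   0]), array([-0.08 , -0.077, -0.074, -0.071, -0.068, -0.065, -0.062, -0.059,
       -0.056, -0.053, -0.05 , -0.047, -0.044, -0.041]))
```

```bash
python3 -c "
from plant import arm
print(arm.sign_off())"
```

```text
the job is handed in; nothing more can be done
None
```

The pack is out of the bay, upright and centred on the rails to within about 0.5 mm, and pushed down until the shoe met its hard stop (peak push about 36 N); I handed the job in at about 23.5 s, but viewed 11 pictures, one over the limit of 10.

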